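Open the spring-lid drill-bit case

ROBOT

A 6-joint arm with a two-finger parallel gripper is mounted at the origin on a cart in front of the work surface, level with it; the furniture and walls round the work are solid. World frame = base frame: x ahead of the robot, y to its left, z up, the work surface at z = 0. Lengths are in m, angles in rad, forces in N, time in s.
With the tool pointing down it reaches from about 0.425 to 0.95 m from the base axis. Payload 3.5 kg.
Tool frame: the origin (TCP) lies on the centre line of the jaws, within the pads' length; the fingertips stand 17 mm ahead of it and the grasp point (between the pads) lies 2 mm behind it; z points along the fingers, y is the line along which they close (so a half turn about z gives the same grasp; the last joint's range is limited). The gripper opens to 85 mm and grips with 20 to 120 N. Pads are 22 mm wide; open, the fingers measure 114 mm over their backs; the gripper's body (76 mm by 85 mm) begins 54 mm behind the grasp point. The pads swing forward as they close: fully open they stand 13 mm farther back than shut.
Start: joints at [1.176, 0.286, 1.577, -0, 1.279, -0.15], TCP at [0.164, 0.655, 0.248] pointing down, gripper open.
Joint ranges: [-2.77, 2.77], [-0.9, 2.22], [0.21, 2.48], [-1.53, 4.67], [0.24, 2.81], [-2.84, 2.84]. Speed limits (rad/s): [2.79, 2.79, 3.14, 3.14, 3.14, 3.14].

INTERFACE

Orientations are given as a unit quaternion [x, y, z, w].
In Python, from plant import ctrl gives the robot as it stands. The module is installed in compiled form; this text tells all that it offers.
- The arm moves only by the tool drive_tool, never from a script. Its argument "moves" is a list of rows, each a list of 3 entries, a list of its own where there are three numbers: the turn, a rotation vector about the tool's x, y, z in rad, then the shift along the tool's x, y, z in m, then the finger opening in m, from 0 to 0.0854. A call has 1 to 5 rows; each row shifts and turns the commanded pose from where the row before left it, along the tool's axes as they then stand; what a row does not reach is not made up. A row lasts 1/8 s, in which the tool goes at most 62.5 mm and 10.7 degrees, less where a joint would pass 70% of its speed; a pose out of reach is approached as far as the arm can. A call with a gripper value outside its range is refused whole. The fingers move at their own pace and stop on an object; "grip_force" is the grip in N (left out, the last holds). Time passes only in rows, so rows that do not move let the fingers close. It gives the time, the measured TCP pose, the force, the opening and the grip force at its end, in the units of the state.
- ctrl.get_state(): the state, without advancing time (a new reading comes with each control period).
- ctrl.read_camera(name): name is "scene" or "top" or "wrist"; returns a dict with "image" (480x640x3 uint8, red, green, blue), "fx", "fy", "cx", "cy" (pixels), "R" (3x3) and "t" (3): a world point X has camera coordinates R X + t. Camera axes: x right, y down, z forward; pixel columns grow to the right and rows downward; lengths in m; the calibration is good to about 2 mm. A picture is of the moment at which its call begins. There is no depth.
- ctrl.sign_off(): hands the job in; it is judged then, once.
The state is a dict: "time": time; "qpos": joint angles; "dq": joint speeds; "joint_efforts": joint torques, N m; "eef_pos": TCP position; "tcp_rot": TCP orientation; "contact_force": force on the tool from outside, world axes, zero at the start; "wrist_torque": the same for the moment, N m; "opening": opening from 0.0 (shut) to 1.0 (fully open); "finger_force": force on a finger pad.
Only numpy, scipy, OpenCV 4.12 (cv2) and the standard library are available. Lean on these libraries where they do the work, as an engineer would, in place of code of your own. Each camera call takes 0.05 s, during which the arm holds its last target. There are 200 camera calls.

TASK

Open the wider of the two drill-bit cases with the fingertips alone, without grasping anything: press down the release tab at its front so that the spring lifts the lid, then push the lid up and over until it leans fully open on its stop, and draw back. Leave the narrower case shut, and leave the things lying around where they are.

Things in the scene. Friction and masses are not known exactly. Their poses are not given: they have to be found in the camera images.
- wide_case: The wider of two grey drill-bit cases, each fixed on a dark foot block of its own height, so that its underside lies 0 to 34 mm above the bench: open box 160 mm wide (y), 110 mm deep (x), walls 45 mm high, closed by a flat lid 10 mm thick (closed top 55 mm above the underside). Origin: centre of its underside; z up, its front with the release tab faces -x, its lid hinge runs along y at the top of the rear (+x) wall. The two cases may change places and are turned a little.
- wide_case_hinge (a point): Middle of the lid's hinge axis of the wider case: 55 mm behind the case's origin (+x), 45 mm above it. Axes as the case.
- wide_case_lid_edge (a point): Middle of the lower front edge of the wider case's lid, 110 mm from the hinge axis; moves with the lid. Closed it is 55 mm in front of the case's origin (-x), 45 mm above it; sprung ajar (0.9 rad) about 13 mm in front of the origin, 131 mm above it. In front of it a 26 mm wide lip sticks out 6 mm.
- wide_case_lid (a joint): Lid angle in rad: 0 shut and latched; its leaf spring lifts it to about 0.9 once the tab is pressed (takes up to 1 s) and does not push farther; 1.57 upright; 1.92 fully open, leaning back on its stop. Light hinge (lid about 0.2 kg): beyond about 1.75 it falls back onto the stop, short of upright it falls back to 0.9.
- wide_case_tab (a joint): Release tab angle in rad: 0 at rest, 0.35 fully pressed (pad about 12 mm down); the hook lets the lid go at about 0.2 to 0.25 (pad about 8 mm down). Springs back by itself; 2 to 6 N at the pad.
- wide_case_tab_pad (a point): Middle of the top of the wider case's steel release pad, 26 mm wide (y), 28 mm long (x), 5 mm thick, 39 mm above the level of the case's underside at rest, 99 mm in front of the origin (-x). Pressing it down rocks a 30 mm wide hook (top 58 mm above that level, about 30 mm behind the pad's middle) off the lid's lip, towards the pad by 10 mm.
- narrow_case: The narrower of two grey drill-bit cases, each fixed on a dark foot block of its own height, so that its underside lies 0 to 34 mm above the bench: open box 90 mm wide (y), 110 mm deep (x), walls 45 mm high, closed by a flat lid 10 mm thick (closed top 55 mm above the underside). Origin: centre of its underside; z up, its front with the release tab faces -x, its lid hinge runs along y at the top of the rear (+x) wall. The two cases may change places and are turned a little.
- narrow_case_hinge (a point): Middle of the lid's hinge axis of the narrower case: 55 mm behind the case's origin (+x), 45 mm above it. Axes as the case.
- narrow_case_lid_edge (a point): Middle of the lower front edge of the narrower case's lid, 110 mm from the hinge axis; moves with the lid. Closed it is 55 mm in front of the case's origin (-x), 45 mm above it; sprung ajar (0.9 rad) about 13 mm in front of the origin, 131 mm above it. In front of it a 26 mm wide lip sticks out 6 mm.
- narrow_case_lid (a joint): Lid angle in rad: 0 shut and latched; its leaf spring lifts it to about 0.9 once the tab is pressed (takes up to 1 s) and does not push farther; 1.57 upright; 1.92 fully open, leaning back on its stop. Light hinge (lid about 0.2 kg): beyond about 1.75 it falls back onto the stop, short of upright it falls back to 0.9.
- narrow_case_tab (a joint): Release tab angle in rad: 0 at rest, 0.35 fully pressed (pad about 12 mm down); the hook lets the lid go at about 0.2 to 0.25 (pad about 8 mm down). Springs back by itself; 2 to 6 N at the pad.
- narrow_case_tab_pad (a point): Middle of the top of the narrower case's steel release pad, 26 mm wide (y), 28 mm long (x), 5 mm thick, 39 mm above the level of the case's underside at rest, 99 mm in front of the origin (-x). Pressing it down rocks a 30 mm wide hook (top 58 mm above that level, about 30 mm behind the pad's middle) off the lid's lip, towards the pad by 10 mm.
- pipe_coupling: Bystander, loose, to be left alone: dark pipe coupling (open ring) 47 mm across, 50 mm high, standing between the cases. Origin: centre of its underside.
- paste_tin: Bystander, loose, to be left alone: paste tin 69 mm across, 50 mm high, red lid, standing between the cases farther back. Origin: centre of its underside.
- hammer: Bystander, loose, to be left alone: hammer 294 mm long, 29 mm high, at the right. Origin: centre of its underside.
- chip_brush: Bystander, loose, to be left alone: chip brush 216 mm long, 14 mm high, at the left. Origin: centre of its underside.
- spanner: Bystander, loose, to be left alone: spanner 169 mm long, 8 mm high, near the front edge of the bench. Origin: centre of its underside.
- offcut: Bystander, loose, to be left alone: round bar offcut 51 mm long, 13 mm thick, between the cases. Origin: centre of its underside.

How it is judged:
By the outcome, as a careful person would: the job done as asked, in the order asked, and still so for the second after the job is handed in, with the robot touching nothing.
It also fails if it takes over 40 s, if anything falls off the work surface, if the arm or the gripper's body presses on something with over 40 N, if the wrist force passes 120 N, or if a joint passes its speed limit or range.

## Working session

There is one attempt and no reset: what is moved stays moved. The work goes in short steps, Python scripts to look and compute and a tool call to move; the robot and the scene stay as the last step left them, time stands still between calls to the robot, and variables do not carry over. Pictures are saved under pics/ and viewed, at most 10 in all, crops included, and the job is handed in when it is done.

Besides the shell and the picture viewer there is one more tool, called after "Emit:" in YAML: its name, and indented under it one key for each argument. drive_tool: Moves the arm, as the interface text tells. Its arguments: {"type":"object","properties":{"moves":{"type":"array","items":{"type":"array"}},"grip_force":{"type":"number"}},"required":["moves"]}

```bash
mkdir -p pics; python3 - <<'E'
from plant import ctrl
import cv2
for n in("top","scene"):
    c=ctrl.read_camera(n);cv2.imwrite(f"pics/{n}0.png",c["image"][:,:,::-1])
    print(n,c["fx"],c["fy"],c["cx"],c["cy"],c["R"],c["t"])
s=ctrl.get_state();print(s)
E
```

```text
top 541.0232156209615 541.0232156209615 325.75361625819977 235.45812467787005 [[ 0.01407684 -0.99989038 -0.00459089]
 [-0.99743203 -0.01371949 -0.07029317]
 [ 0.07022248  0.00556861 -0.99751581]] [-0.00246521  0.50987044  1.60594468]
scene 558.1135656706765 558.1135656706765 311.4700644518216 236.8883646445592 [[ 0.69244081 -0.72133164  0.01436616]
 [-0.47149634 -0.46750426 -0.7477506 ]
 [ 0.54609241  0.51099944 -0.66382426]] [-0.37744206  0.30529378  1.10898359]
{'time': 0.1, 'qpos': array([ 1.17597566e+00,  2.87142879e-01,  1.57802701e+00,  1.88850677e-05,
        1.27859891e+00, -1.50023166e-01]), 'dq': array([-0.00131887, -0.00070758, -0.00305181, -0.00079925, -0.0002575 ,
       -0.00102369]), 'joint_efforts': array([ 1.41221120e-03, -4.07294905e+01, -2.93700171e+01, -1.24555654e-04,
        3.42780091e-03,  7.99931513e-06]), 'eef_pos': array([0.16335947, 0.65436243, 0.24704353]), 'tcp_rot': array([ 1.22095996e-01,  9.92517700e-01, -1.04551292e-03, -3.01467577e-04]), 'contact_force': array([-0.11376431, -0.18546568, -0.40142527]), 'wrist_torque': array([-0.07937838,  0.05196116,  0.00215333]), 'finger_force': 0.0, 'opening': 0.9978609200974154}
```

View pics/top0.png

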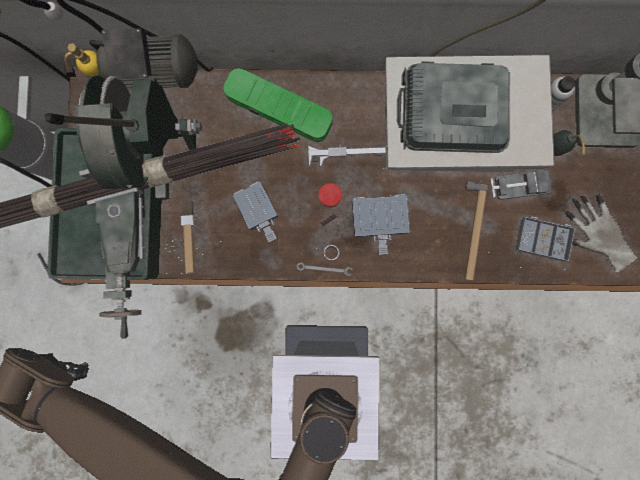

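View pics/scene0.png

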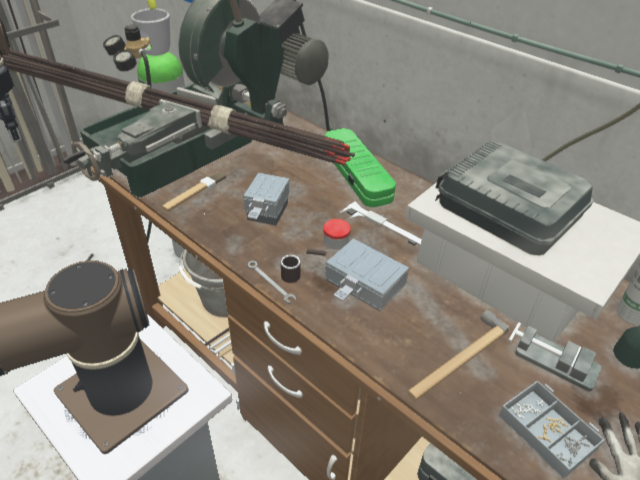

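The top view shows the wide case at about (381,216) with its tab at (383,250). The narrow case is at (255,205). In the scene view the wide case is at (366,272). Next I'll zoom in on the wide case in both.

```bash
python3 - <<'E'
import cv2,numpy as np
a=cv2.imread("pics/top0.png")[185:265,342:422];b=cv2.imread("pics/scene0.png")[232:312,320:412]
f=lambda i:cv2.resize(i,None,fx=5,fy=5,interpolation=cv2.INTER_CUBIC)
b=b[:,:80+12]
A,B=f(a),cv2.resize(b,(400,348),interpolation=cv2.INTER_CUBIC)
B=cv2.copyMakeBorder(B,0,52,0,0,0)
cv2.imwrite("pics/z0.png",np.hstack([A,B]))
E
```

```text
(no output)
```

View pics/z0.png

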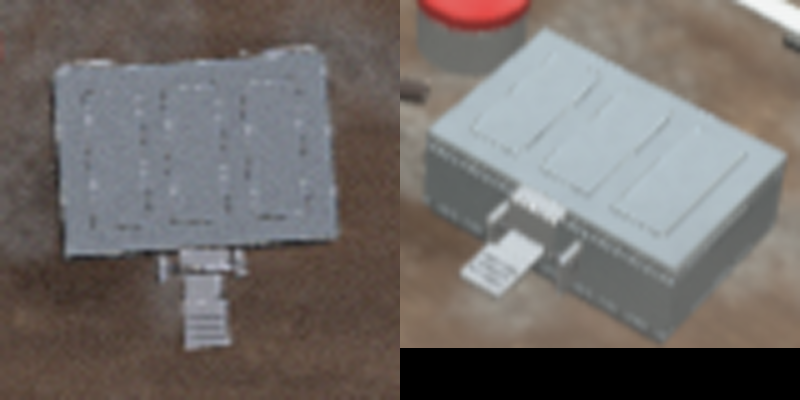

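The crop shows the wide case clearly. Lid-top corners in the left part are (67,256), (338,238), (322,50), (57,66), and in the right part (428,135), (677,270), (785,157), (545,28). The pad's front corners are (187,348) and (230,344) on the left, (462,278) and (498,298) on the right. I'll fit the pose from these.

```bash
cat > fit.py <<'E'
from plant import ctrl
import numpy as np
from scipy.optimize import least_squares
P=np.array([[-55,80,55],[-55,-80,55],[55,-80,55],[55,80,55],[-113,13,39],[-113,-13,39]])/1e3
top=np.array([[67,256],[338,238],[322,50],[57,66],[187,348],[230,344]],float)
sc=np.array([[428,135],[677,270],[785,157],[545,28],[462,278],[498,298]],float)
top=(top+.5)/5-.5+[342,185]; sc=(sc-[400,0]+.5)/(400/92)-.5+[320,232]
C={n:ctrl.read_camera(n) for n in("top","scene")}
def proj(c,X):
    q=X@c["R"].T+c["t"];return q[:,:2]/q[:,2:]*[c["fx"],c["fy"]]+[c["cx"],c["cy"]]
def W(p,X=P):
    c,s=np.cos(p[3]),np.sin(p[3]);return X@np.array([[c,-s,0],[s,c,0],[0,0,1]]).T+p[:3]
f=lambda p:np.r_[proj(C["top"],W(p))-top,proj(C["scene"],W(p))-sc].ravel()
r=least_squares(f,[.6,-.1,.02,0],loss="soft_l1")
print(r.x.round(4));print(f(r.x).reshape(-1,2).round(1).tolist())
print("pad",W(r.x,np.array([[-.099,0,.039],[-.113,0,.039],[.055,0,.045],[-.013,0,.131]])).round(4))
E
python3 fit.py
```

```text
[ 0.5691 -0.1559  0.0043  0.088 ]
[[-0.0, -0.1], [0.3, -0.5], [0.4, -0.1], [-0.9, 0.7], [-0.1, -0.2], [0.1, -0.0], [-0.4, -0.3], [-0.3, 1.0], [0.9, -0.1], [0.1, 0.3], [-0.6, -0.8], [0.4, 0.1]]
pad [[ 0.4705 -0.1646  0.0433]
 [ 0.4565 -0.1658  0.0433]
 [ 0.6239 -0.1511  0.0493]
 [ 0.5561 -0.157   0.1353]]
```

Emit:
drive_tool:
  moves:
    - [[0, 0, 0], [-0.0388, -0.0372, 0], 0]
    - [[0, 0, 0], [-0.0388, -0.0372, 0], 0]
    - [[0, 0, 0], [-0.0388, -0.0372, 0], 0]
    - [[0, 0, 0], [-0.0388, -0.0372, 0], 0]
    - [[0, 0, 0], [-0.0388, -0.0372, 0], 0]

```text
time: 0.82
eef_pos: [0.3073, 0.4258, 0.2483]
tcp_rot: [0.122, 0.993, 0.0, 0.0]
contact_force: [1.1, 0.5, 0.0]
opening: 0.0
finger_force: 0.0
```

Emit:
drive_tool:
  moves:
    - [[0, 0, 0], [-0.0388, -0.0372, 0], 0]
    - [[0, 0, 0], [-0.0388, -0.0372, 0], 0]
    - [[0, 0, 0], [-0.0388, -0.0372, 0], 0]
    - [[0, 0, 0], [-0.0388, -0.0372, 0], 0]
    - [[0, 0, 0], [-0.0388, -0.0372, 0], 0]

```text
time: 1.45
eef_pos: [0.4504, 0.1983, 0.2484]
tcp_rot: [0.122, 0.993, 0.0, 0.0]
contact_force: [0.9, 1.3, -0.9]
opening: -0.002
finger_force: 0.0
```

Emit:
drive_tool:
  moves:
    - [[0, 0, 0], [-0.0147, -0.05, 0], 0]
    - [[0, 0, 0], [-0.0147, -0.05, 0], 0]
    - [[0, 0, 0], [-0.0147, -0.05, 0], 0]
    - [[0, 0, 0], [-0.0147, -0.05, 0], 0]
    - [[0, 0, 0], [-0.0147, -0.05, 0], 0]

```text
time: 2.08
eef_pos: [0.4603, -0.0621, 0.2484]
tcp_rot: [0.122, 0.993, 0.0, 0.0]
contact_force: [1.2, 0.3, 0.5]
opening: 0.002
finger_force: 0.0
```

Emit:
drive_tool:
  moves:
    - [[0, 0, 0], [-0.0147, -0.05, 0], 0]
    - [[0, 0, 0], [-0.0147, -0.05, 0], 0]
    - [[0, 0, -0.1665], [0, 0, 0], 0]
    - [[0, 0, -0.1665], [0, 0, 0], 0]
    - [[0, 0, 0], [0, 0, 0], 0]

```text
time: 2.7
eef_pos: [0.4646, -0.1647, 0.2481]
tcp_rot: [-0.043, 0.999, 0.0, -0.0]
contact_force: [0.2, 0.7, -0.6]
opening: 0.0
finger_force: 0.0
```

Emit:
drive_tool:
  moves:
    - [[0, 0, 0], [-0.002, 0, 0.05], 0]
    - [[0, 0, 0], [0, 0, 0.05], 0]
    - [[0, 0, 0], [0, 0, 0.045], 0]
    - [[0, 0, 0], [0, 0, 0], 0]

```text
time: 3.2
eef_pos: [0.464, -0.1625, 0.0996]
tcp_rot: [-0.043, 0.999, 0.003, -0.004]
contact_force: [-0.1, -0.5, 0.8]
opening: -0.003
finger_force: 0.0
```

```bash
python3 - <<'E'
from plant import ctrl
import cv2,numpy as np
w=ctrl.read_camera("wrist")["image"][:,:,::-1];s=ctrl.read_camera("scene")["image"][200:320,290:450,::-1]
s=cv2.resize(s,(400,300),interpolation=cv2.INTER_CUBIC);w=cv2.resize(w,(400,300))
cv2.imwrite("pics/a1.png",np.hstack([w,s]))
E
```

```text
(no output)
```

View pics/a1.png

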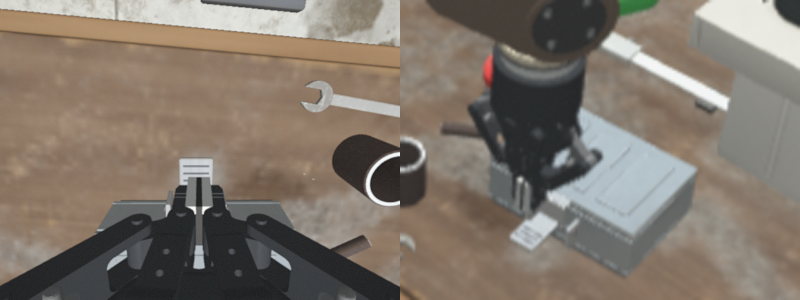

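The wrist view puts the closed fingers centred over the pad (about (197,170)), so I'll press down.

Emit:
drive_tool:
  moves:
    - [[0, 0, 0], [0, 0, 0.025], 0]
    - [[0, 0, 0], [0, 0, 0.01], 0]
    - [[0, 0, 0], [0, 0, 0.003], 0]
    - [[0, 0, 0], [0, 0, 0], 0]

```text
time: 3.8
eef_pos: [0.4675, -0.1647, 0.0664]
tcp_rot: [-0.044, 0.999, -0.0, 0.001]
contact_force: [-0.8, 0.1, -0.4]
opening: -0.001
finger_force: 0.0
```

Emit:
drive_tool:
  moves:
    - [[0, 0, 0], [0, 0, 0.003], 0]
    - [[0, 0, 0], [0, 0, 0.002], 0]
    - [[0, 0, 0], [0, 0, 0], 0]

```text
time: 4.18
eef_pos: [0.4671, -0.1649, 0.0609]
tcp_rot: [-0.044, 0.999, -0.0, 0.0]
contact_force: [-1.2, -0.8, 3.9]
opening: -0.004
finger_force: 2.1
```

Emit:
drive_tool:
  moves:
    - [[0, 0, 0], [0, 0, 0.004], 0]
    - [[0, 0, 0], [0, 0, 0.004], 0]
    - [[0, 0, 0], [0, 0, 0.001], 0]
    - [[0, 0, 0], [0, 0, 0], 0]

```text
time: 4.68
eef_pos: [0.4665, -0.1649, 0.0524]
tcp_rot: [-0.044, 0.999, -0.0, -0.001]
contact_force: [-5.3, -1.1, 9.9]
opening: 0.003
finger_force: 5.5
```

```bash
python3 - <<'E'
from plant import ctrl
import cv2,numpy as np
w=ctrl.read_camera("wrist")["image"][:,:,::-1];s=ctrl.read_camera("scene")["image"][180:330,290:490,::-1]
s=cv2.resize(s,(400,300),interpolation=cv2.INTER_CUBIC);w=cv2.resize(w,(400,300))
cv2.imwrite("pics/a2.png",np.hstack([w,s]))
E
```

```text
(no output)
```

View pics/a2.png

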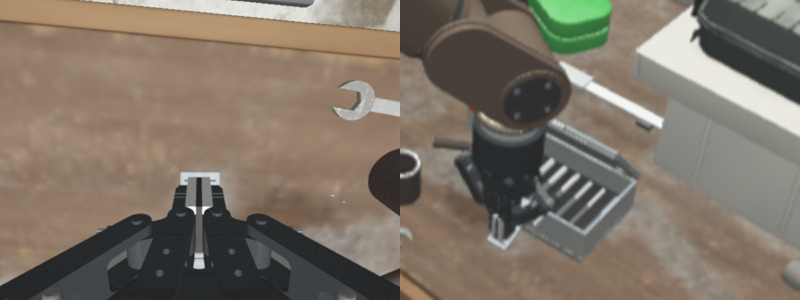

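The scene crop shows the box open and the lid sprung up behind the gripper. I'll back off and rise, giving the lid time to settle.

Emit:
drive_tool:
  moves:
    - [[0, 0, 0], [0.005, 0, -0.015], 0]
    - [[0, 0, 0], [0.01, 0, -0.03], 0]
    - [[0, 0, 0], [0, 0, -0.035], 0]
    - [[0, 0, 0], [0, 0, 0], 0]
    - [[0, 0, 0], [0, 0, 0], 0]

```text
time: 5.4
eef_pos: [0.4513, -0.1653, 0.1307]
tcp_rot: [-0.044, 0.999, 0.0, -0.0]
contact_force: [1.0, 0.7, -0.4]
opening: 0.003
finger_force: 0.0
```

Emit:
drive_tool:
  moves:
    - [[0, 0, 0], [-0.02, 0, 0], 0]
    - [[0, 0, 0], [-0.02, 0, 0], 0]
    - [[0, 0, 0], [-0.02, 0, 0], 0]
    - [[0, 0, 0], [0, 0, 0], 0]

```text
time: 5.9
eef_pos: [0.5114, -0.1599, 0.1296]
tcp_rot: [-0.045, 0.999, 0.001, -0.001]
contact_force: [0.4, 0.3, -0.4]
opening: -0.0
finger_force: 0.0
```

```bash
python3 - <<'E'
from plant import ctrl
import cv2,numpy as np
t=ctrl.read_camera("top")["image"][160:280,320:480,::-1];s=ctrl.read_camera("scene")["image"][180:330,290:490,::-1]
f=lambda i:cv2.resize(i,(400,300),interpolation=cv2.INTER_CUBIC)
cv2.imwrite("pics/a3.png",np.hstack([f(t),f(s)]))
E
```

```text
(no output)
```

View pics/a3.png

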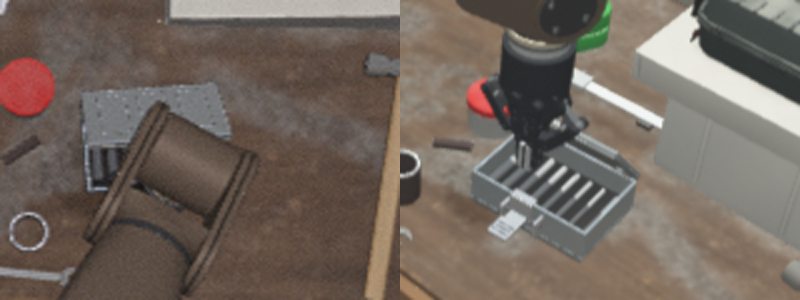

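The top view (left) shows the lid ajar at about 0.9 rad, with the fingers in front of it. Now I'll push gently.

Emit:
drive_tool:
  moves:
    - [[0, 0, 0], [-0.015, 0, 0], 0]
    - [[0, 0, 0], [-0.015, 0, 0], 0]
    - [[0, 0, 0], [-0.015, 0, 0], 0]
    - [[0, 0, 0], [-0.015, 0, 0], 0]
    - [[0, 0, 0], [0, 0, 0], 0]

```text
time: 6.62
eef_pos: [0.5751, -0.156, 0.1353]
tcp_rot: [-0.044, 0.999, -0.002, 0.003]
contact_force: [-0.5, -0.2, -0.5]
opening: 0.008
finger_force: 0.0
```

Emit:
drive_tool:
  moves:
    - [[0, 0, 0], [-0.012, 0, 0], 0]
    - [[0, 0, 0], [-0.012, 0, 0], 0]
    - [[0, 0, 0], [-0.012, 0, 0], 0]
    - [[0, 0, 0], [-0.01, 0, 0], 0]
    - [[0, 0, 0], [0, 0, 0], 0]

```text
time: 7.25
eef_pos: [0.6172, -0.1507, 0.1298]
tcp_rot: [-0.044, 0.999, 0.001, -0.001]
contact_force: [0.2, 0.0, -0.4]
opening: -0.002
finger_force: 0.0
```

Emit:
drive_tool:
  moves:
    - [[0, 0, 0], [-0.01, 0, 0], 0]
    - [[0, 0, 0], [-0.01, 0, 0], 0]
    - [[0, 0, 0], [-0.005, 0, 0], 0]
    - [[0, 0, 0], [0, 0, 0], 0]

```text
time: 7.75
eef_pos: [0.637, -0.1493, 0.1307]
tcp_rot: [-0.045, 0.999, 0.001, -0.009]
contact_force: [-17.5, -2.4, 8.6]
opening: -0.003
finger_force: 9.7
```

```bash
python3 - <<'E'
from plant import ctrl
import cv2,numpy as np
t=ctrl.read_camera("top")["image"][160:280,320:480,::-1];s=ctrl.read_camera("scene")["image"][180:330,290:490,::-1]
f=lambda i:cv2.resize(i,(400,300),interpolation=cv2.INTER_CUBIC)
cv2.imwrite("pics/a4.png",np.hstack([f(t),f(s)]))
E
```

```text
(no output)
```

View pics/a4.png

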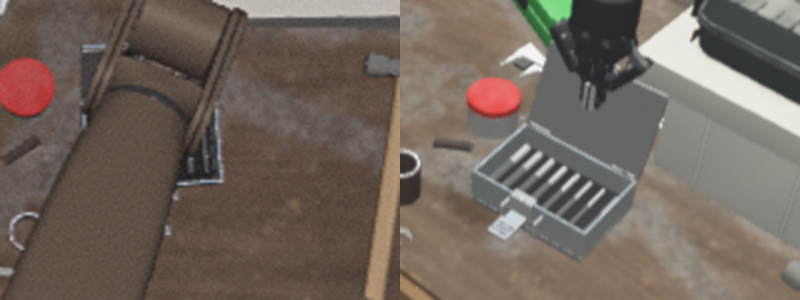

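The scene crop shows the lid standing back against its stop, and the 17 N reading confirms it. Drawing back.

Emit:
drive_tool:
  moves:
    - [[0, 0, 0], [0.02, 0, 0], 0]
    - [[0, 0, 0], [0.04, 0, 0], 0]
    - [[0, 0, 0], [0.05, 0, -0.01], 0]
    - [[0, 0, 0], [0.04, 0, -0.04], 0]
    - [[0, 0, 0], [0, 0, -0.05], 0]

```text
time: 8.48
eef_pos: [0.4896, -0.1614, 0.23]
tcp_rot: [-0.043, 0.999, 0.001, -0.002]
contact_force: [0.8, -0.0, 0.6]
opening: -0.005
finger_force: 0.0
```

Emit:
drive_tool:
  moves:
    - [[0, 0, 0], [0, 0.05, -0.02], 0]
    - [[0, 0, 0], [0, 0.05, 0], 0]
    - [[0, 0, 0], [0, 0.05, 0], 0]
    - [[0, 0, 0], [0, 0.05, 0], 0]
    - [[0, 0, 0], [0, 0, 0], 0]

```text
time: 9.1
eef_pos: [0.4749, 0.0398, 0.2517]
tcp_rot: [-0.047, 0.999, 0.0, 0.0]
contact_force: [0.8, -0.5, -0.2]
opening: 0.002
finger_force: 0.0
```

```bash
python3 - <<'E'
from plant import ctrl
import cv2,numpy as np
t=ctrl.read_camera("top")["image"][160:310,170:500,::-1];s=ctrl.read_camera("scene")["image"][150:330,150:500,::-1]
f=lambda i:cv2.resize(i,(600,290),interpolation=cv2.INTER_CUBIC)
cv2.imwrite("pics/a5.png",np.vstack([f(t),f(s)]));print(ctrl.get_state()["dq"].round(3))
E
```

```text
[-0.033  0.006 -0.002 -0.002  0.001  0.001]
```

View pics/a5.png

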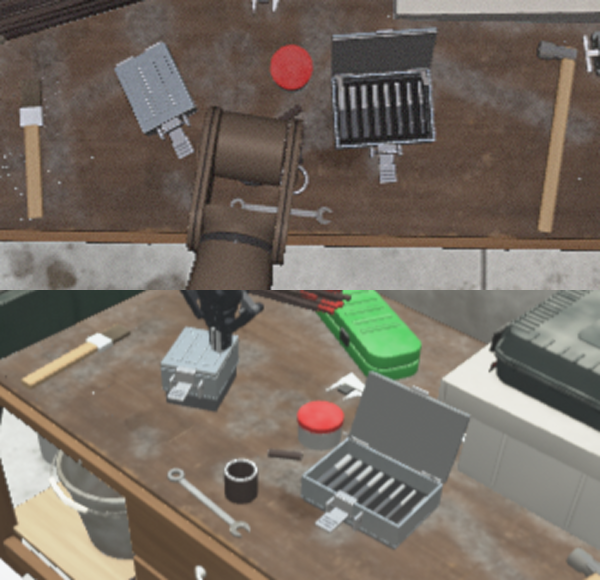

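The wide case is fully open and leaning on its stop. The narrow case is shut, the other items haven't moved, and the arm is clear of everything.

```bash
python3 -c "
from plant import ctrl
print(ctrl.sign_off())"
```

```text
the job is handed in; nothing more can be done
None
```

The wide case's lid is fully open on its stop, the narrow case is still shut, the loose items look undisturbed, and the job is handed in at about 9 s with the arm clear.

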